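Sort the tooth specimens onto their own slabs

ROBOT

A 7-joint arm with a two-finger parallel gripper is mounted at the origin on the work surface. World frame = base frame: x ahead of the robot, y to its left, z up, the work surface at z = 0. Lengths are in m, angles in rad, forces in N, time in s.
With the tool pointing down it reaches from about 0.425 to 0.925 m from the base axis. Payload 6.8 kg.
Tool frame: the origin (TCP) lies on the front face of the gripper's body, between the roots of the fingers; the fingertips stand 73 mm ahead of it and the grasp point (between the pads) lies 54 mm ahead of it (env.nose_length is the distance from the TCP to the fingertips, in m); z points along the fingers, y is the line along which they close (so a half turn about z gives the same grasp; the last joint's range is limited). The gripper opens to 85 mm and grips with 20 to 120 N. Pads are 22 mm wide; open, the fingers measure 114 mm over their backs; the gripper's body (76 mm by 85 mm) begins 54 mm behind the grasp point. The pads swing forward as they close: fully open they stand 13 mm farther back than shut.
Start: joints at [-1.275, 0.477, 0.022, 1.555, -0.011, 1.109, -0.083], TCP at [0.265, 0.621, 0.304] pointing down, gripper open.
Joint ranges: [-2.96, 2.96], [-0.34, 2.1], [-1.41, 1.46], [0.24, 2.44], [-1.37, 4.51], [0.17, 1.92], [-2.96, 2.96]. Speed limits (rad/s): [2.39, 2.39, 3.14, 3.14, 3.14, 3.14, 3.14].

INTERFACE

Orientations are given as a unit quaternion [w, x, y, z].
In Python, from cell import env, kin, camera, calibration, job gives the robot as it stands. The module is installed in compiled form; this text tells all that it offers. Calls block until the motion is done:
- env.reach(position, orientation): joint-space move of the TCP to a pose.
- env.movel(position, velocity=0.15, rot=None, stop_force=None): straight line of the TCP; rot=None keeps the orientation; velocity is the mean speed in m/s. With stop_force (N) it stops when the force on the tool has changed by that much, and returns True; else False.
- env.goto_joints(angles): joint-space move.
- env.grip(opening, f_grip=None): finger opening in m; f_grip is the grip in N (None keeps the last); returns when the fingers have stopped.
- env.dwell(seconds).
- kin.inverse_kinematics(position, orientation): joint angles nearest the present ones, or None.
- env.get_state(): the state.
- camera(name): name is "scene" or "top" or "wrist"; returns (picture, depth): 384x512x3 uint8, blue, green, red; 384x512 float32, m along the optical axis (not along the pixel's ray), 0 where there is no reading.
- calibration(name): a dict with "fx", "fy", "cx", "cy" (pixels), "rvec" (rotation vector, rad) and "tvec" (3), from world to camera coordinates, as OpenCV has them. Camera axes: x right, y down, z forward; pixel columns grow to the right and rows downward; lengths in m; the calibration is good to about 2 mm. A picture is of the moment at which its call begins: read the wrist's pose just before it. calibration takes no time and is no camera call; for the wrist camera it gives the pose at the moment of the call.
A pose or a line that the arm cannot do raises env.PlanningError and nothing moves.
- job.job_done(): hands the job in; it is judged then, once.
The state is a dict: "time": time; "qpos": joint angles; "joint_velocities": joint speeds; "joint_torque": joint torques, N m; "tcp_pos": TCP position; "orientation": TCP orientation; "force": force on the tool from outside, world axes, zero at the start; "torque": the same for the moment, N m; "opening": finger opening in m; "gripper_force": force on a finger pad.
Only numpy, scipy, OpenCV 4.12 (cv2) and the standard library are available. Lean on these libraries where they do the work, as an engineer would, in place of code of your own. Each camera call takes 0.05 s, during which the arm holds its last target. There are 200 camera calls.

TASK

The three tooth specimens in coloured rings are each standing on a slab of the wrong colour. First move the amber glass dish from the white slab to the middle of the black coaster, then use the white slab as the parking place to swap the specimens round until each stands upright, tooth up, inside the printed circle in the middle of the slab of its own colour. Set them down without dropping them, never stand a specimen anywhere but on a slab, and leave the empty grey ring where it is.

Things in the scene. Friction and masses are not known exactly. Their poses are not given: they have to be found in the camera images.
- ring_green_center (a point): specimen ring with a green side and green rim: a solid round puck 40 mm in diameter and 28 mm high, white resin face on top with a small cream tooth in the middle (12 by 9 mm, standing 5 mm above the face). Loose, 40 to 80 g. The point is on its axis, half-way up (14 mm above its underside); z is its axis, up when the tooth is on top. It starts upright, roughly in the middle of a slab of another colour.
- ring_blue_center (a point): specimen ring with a blue side and blue rim: a solid round puck 40 mm in diameter and 28 mm high, white resin face on top with a small cream tooth in the middle (12 by 9 mm, standing 5 mm above the face). Loose, 40 to 80 g. The point is on its axis, half-way up (14 mm above its underside); z is its axis, up when the tooth is on top. It starts upright, roughly in the middle of a slab of another colour.
- ring_red_center (a point): specimen ring with a red side and red rim: a solid round puck 40 mm in diameter and 28 mm high, white resin face on top with a small cream tooth in the middle (12 by 9 mm, standing 5 mm above the face). Loose, 40 to 80 g. The point is on its axis, half-way up (14 mm above its underside); z is its axis, up when the tooth is on top. It starts upright, roughly in the middle of a slab of another colour.
- slab_green_top (a point): plain green slab, 70 by 70 by 15 mm, fixed to the bench, with a thin black circle 62 mm across printed round its centre. The point is the centre of its upper face, 15 mm above the bench; z up, x and y along its edges.
- slab_blue_top (a point): plain blue slab, 70 by 70 by 15 mm, fixed to the bench, with a thin black circle 62 mm across printed round its centre. The point is the centre of its upper face, 15 mm above the bench; z up, x and y along its edges.
- slab_red_top (a point): plain red slab, 70 by 70 by 15 mm, fixed to the bench, with a thin black circle 62 mm across printed round its centre. The point is the centre of its upper face, 15 mm above the bench; z up, x and y along its edges.
- slab_white_top (a point): white slab, the parking place: 70 by 70 by 15 mm, fixed to the bench, same printed circle. The point is the centre of its upper face, 15 mm above the bench. At the start the amber dish stands on it.
- dish_center (a point): small round amber glass dish, straight-sided, open at the top: 36 mm in diameter, 32 mm high, walls 4 mm thick, 40 to 85 g, loose. The point is on its axis, half-way up (16 mm above its underside); z is its axis, up when upright.
- coaster_top (a point): black round rubber coaster, 70 mm in diameter, 8 mm thick, fixed to the bench, empty at the start. The point is the centre of its upper face, 8 mm above the bench.
- spare_ring_center (a point): empty grey ring (open tube, 40 mm outside, 31 mm inside, 24 mm high) standing on the bench among the slabs: a bystander, light and loose. The point is on its axis, half-way up. A glass slide with a tooth (11 mm high in all) and a small black stopper (12 mm high) lie between the slabs.

How it is judged:
By the outcome, as a careful person would: the job done as asked, in the order asked, and still so for the second after the job is handed in, with the robot touching nothing.
It also fails if it takes over 93 s, if anything falls off the work surface, if the arm or the gripper's body presses on something with over 40 N, if the wrist force passes 120 N, or if a joint passes its speed limit or range.

## Working session

There is one attempt and no reset: what is moved stays moved. The work goes in short steps, each a Python script; the robot and the scene stay as the last script left them, time stands still between calls to the robot, and variables do not carry over. Pictures are saved under pics/ and viewed, at most 14 in all, crops included, and the job is handed in when it is done.

```bash
mkdir -p pics
python3 - <<'E'
from cell import env,camera,calibration
import cv2,numpy as np
for n in("scene","top"):
    p,d=camera(n); cv2.imwrite(f"pics/{n}0.png",p); np.save(f"{n}_d.npy",d); print(n,calibration(n))
print(env.get_state()["time"],env.get_state()["orientation"])
E
```

```text
scene {'fx': 460.0501910639314, 'fy': 460.0501910639314, 'cx': 259.3781903426641, 'cy': 186.9350274169239, 'rvec': array([ 1.43691531,  2.40924575, -0.65393209]), 'tvec': array([ 0.24553576, -0.38541027,  1.2280974 ])}
top {'fx': 465.99644389796055, 'fy': 465.99644389796055, 'cx': 250.0710670124477, 'cy': 191.7272825896042, 'rvec': array([ 2.17546827, -2.15753356,  0.1498036 ]), 'tvec': array([3.22640227e-04, 5.45987311e-01, 8.52001806e-01])}
0.1 [-1.08593418e-04  2.00492833e-01  9.79694816e-01 -8.24640335e-04]
```

View pics/top0.png

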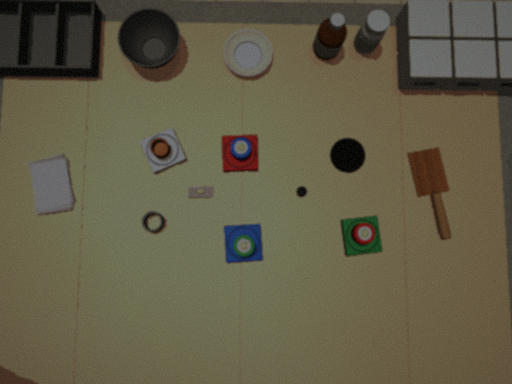

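View pics/scene0.png

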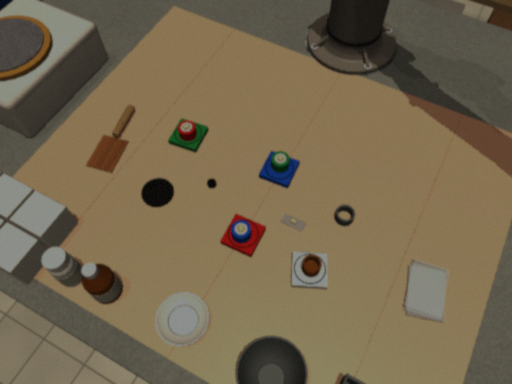

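The green ring stands on the blue slab (244,244), blue on red (240,150) and red on green (363,235). The dish is on the white slab (161,150), the coaster is at (348,155), and the spare ring at (154,222). Next I localise them.

```bash
cat > h.py <<'E'
import cv2,numpy as np
def cam(c):
    R=cv2.Rodrigues(np.asarray(c["rvec"]))[0]; return R,-R.T@np.asarray(c["tvec"]).ravel()
def ray(c,uv,z):
    "pixels -> world points on plane z"
    R,o=cam(c); uv=np.atleast_2d(np.asarray(uv,float))
    d=np.c_[(uv[:,0]-c["cx"])/c["fx"],(uv[:,1]-c["cy"])/c["fy"],np.ones(len(uv))]@R
    return o+d*((z-o[2])/d[:,2])[:,None]
def cloud(c,d):
    R,o=cam(c); v,u=np.mgrid[:d.shape[0],:d.shape[1]]
    P=np.dstack([(u-c["cx"])/c["fx"]*d,(v-c["cy"])/c["fy"]*d,d])
    W=P@R+o; W[d==0]=np.nan; return W
def masks(p):
    h,s,v=cv2.split(cv2.cvtColor(p,cv2.COLOR_BGR2HSV)); k=(s>120)&(v>40)
    return dict(red=k&((h<5)|(h>172)),green=k&(h>45)&(h<85),blue=k&(h>100)&(h<130))
E
python3 - <<'E'
from h import *
from cell import calibration
for n in("top","scene"):
    c=calibration(n);p=cv2.imread(f"pics/{n}0.png");d=np.load(n+"_d.npy");W=cloud(c,d)
    print(n)
    for col,m in masks(p).items():
        nn,l,st,ce=cv2.connectedComponentsWithStats(m.astype(np.uint8))
        for i in range(1,nn):
            if st[i,4]>60: 
                pts=np.argwhere(l==i)[:,::-1].astype(np.float32)
                q=ray(c,pts,.015)[:,:2].astype(np.float32); r=cv2.minAreaRect(q)
                print(col,st[i],np.round(ce[i]),"rect@15mm",np.round(r[0],4),np.round(r[1],3),round(r[2],1))
    if n=="top":
        for nm,(u,v) in dict(green=(244,244),blue=(240,150),red=(363,235),dish=(161,150),coaster=(348,155),spare=(154,222),slide=(201,192),stop=(301,191)).items():
            B=W[v-25:v+25,u-25:u+25].reshape(-1,3); B=B[~np.isnan(B[:,0])]
            out=[]
            for a,b in((.035,.056),(.010,.021),(.005,.03)):
                s=B[(B[:,2]>a)&(B[:,2]<b)]
                if len(s)>20:
                    r=cv2.minAreaRect(s[:,:2].astype(np.float32)); out.append((len(s),np.round(r[0],4),np.round(r[1],3),round(r[2]),np.round(np.median(s,0),4)))
            print(nm,"floor",np.round(np.median(B[:,2]),4)); [print("   ",*o) for o in out]
E
```

```text
top
red [222 135  36  37 767] [239. 156.] rect@15mm [0.6248 0.0253] [0.07  0.067] 3.2
red [353 224  21  20 166] [362. 234.] rect@15mm [ 0.4692 -0.2136] [0.036 0.039] 0.4
green [342 216  39  39 769] [360. 237.] rect@15mm [ 0.466  -0.2096] [0.068 0.068] 6.9
green [234 235  21  22 137] [244. 246.] rect@15mm [0.4441 0.0159] [0.039 0.038] 45.6
blue [231 138  20  21 163] [241. 148.] rect@15mm [0.6344 0.0239] [0.04  0.037] 0.7
blue [225 225  37  37 855] [242. 242.] rect@15mm [0.4498 0.0177] [0.067 0.067] 4.0
green floor 0.0141
    356 [0.4453 0.0155] [0.037 0.037] 1 [0.4452 0.0156 0.0443]
    978 [0.4503 0.0168] [0.07 0.07] 4 [0.4552 0.0183 0.0162]
    1002 [0.4484 0.0177] [0.088 0.089] 87 [0.4552 0.0177 0.0161]
blue floor 0.0124
    346 [0.6298 0.0227] [0.039 0.039] 45 [0.629  0.0229 0.0441]
    886 [0.6267 0.0247] [0.071 0.07 ] 3 [0.6163 0.0284 0.0159]
    938 [0.6324 0.026 ] [0.099 0.095] 2 [0.6157 0.0269 0.0159]
red floor 0.0135
    371 [ 0.47   -0.2084] [0.039 0.039] 20 [ 0.4692 -0.2078  0.0438]
    918 [ 0.4664 -0.2114] [0.07 0.07] 7 [ 0.4588 -0.2069  0.0159]
    968 [ 0.4688 -0.2182]
[... 665 characters left out ...]
91 0.096] 87 [0.5499 0.0998 0.0061]
stop floor 0.0015
    75 [ 0.5519 -0.0958] [0.018 0.018] 89 [ 0.551  -0.0966  0.0126]
    115 [ 0.5526 -0.0987] [0.094 0.086] 3 [ 0.5508 -0.0948  0.0117]
scene
red [178 121  17  19 165] [187. 132.] rect@15mm [ 0.4619 -0.2224] [0.053 0.037] 32.6
red [221 215  44  41 672] [244. 237.] rect@15mm [0.629  0.0238] [0.07  0.069] 2.5
green [169 124  38  27 415] [189. 138.] rect@15mm [ 0.4701 -0.2117] [0.072 0.071] 7.7
green [272 153  17  14  85] [280. 161.] rect@15mm [0.4316 0.0072] [0.035 0.036] 28.2
blue [260 152  39  35 562] [279. 172.] rect@15mm [0.4541 0.0156] [0.07  0.068] 4.1
blue [232 221  19  21 168] [241. 232.] rect@15mm [0.6244 0.0166] [0.045 0.037] 28.3
```

```bash
cat >> h.py <<'E'
Q=[0,0,1,0]
def look(n="wrist"):
    from cell import camera,calibration
    c=calibration(n); p,d=camera(n); return c,p,d,cloud(c,d)
def blob(W,lo,hi,xy,r):
    "bounding rect of cloud points between heights, near xy"
    B=W.reshape(-1,3); B=B[~np.isnan(B[:,0])]
    s=B[(B[:,2]>lo)&(B[:,2]<hi)&(np.hypot(B[:,0]-xy[0],B[:,1]-xy[1])<r)]
    if len(s)<30: return None
    q=cv2.minAreaRect(s[:,:2].astype(np.float32)); return np.round(q[0],4),np.round(q[1],3),len(s),np.round(np.median(s[:,2]),4)
E
python3 - <<'E'
from h import *
from cell import env
print(env.nose_length, env.get_state()["force"])
env.reach([.629,.177,.20],Q)
c,p,d,W=look(); cv2.imwrite("pics/w1.png",p)
s=env.get_state();print(s["time"],s["tcp_pos"],cam(c)[1],np.isnan(W).mean())
print(blob(W,.038,.056,(.629,.177),.03),blob(W,.010,.021,(.629,.177),.055))
E
```

```text
0.0726 [ 0.69592921 -0.79777271  0.46761068]
2.2417 [0.62869919 0.17859999 0.20014077] [0.55377467 0.17856787 0.27111724] 0.003911336263020833
(array([0.6284, 0.1762]), array([0.035, 0.035]), 983, np.float64(0.0474)) (array([0.6294, 0.1746]), array([0.07, 0.07]), 4810, np.float64(0.0161))
```

View pics/w1.png

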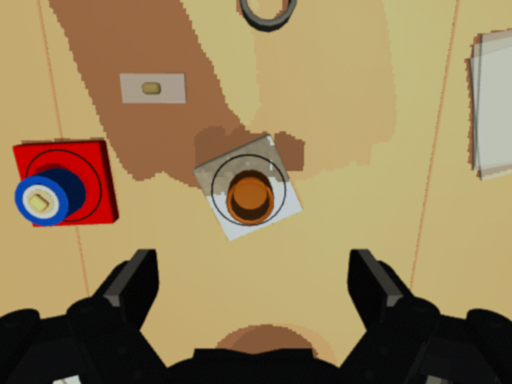

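The wrist view shows the dish at (250,197) on the white slab. It agrees with the top camera to about 1 mm. Now the dish transfer.

```bash
cat >> h.py <<'E'
from cell import env
HOV=.175; N=env.nose_length
def mv(x,y,z,v=.25,**k): return env.movel([x,y,z],velocity=v,**k)
def pick(xy,surf,f=40):
    x,y=xy; env.reach([x,y,HOV],Q); mv(x,y,surf+N+.005,.15)
    env.grip(.02,f_grip=f); s=env.get_state(); print("grip",s["time"],s["opening"],s["gripper_force"],s["tcp_pos"])
    mv(x,y,HOV); s=env.get_state(); print("lifted",s["opening"],s["gripper_force"])
def place(xy,surf):
    x,y=xy; z=surf+N+.005
    mv(x,y,z+.012,.2); hit=mv(x,y,z-.003,.025,stop_force=4); s=env.get_state(); print("down",hit,s["tcp_pos"],z,s["force"])
    env.grip(.075); mv(x,y,HOV); print("t",env.get_state()["time"])
E
python3 - <<'E'
from h import *
env.grip(.075)
pick((.6285,.1765),.015)
env.reach([.625,-.189,HOV],Q)
c,p,d,W=look(); cv2.imwrite("pics/w2.png",p)
print(blob(W,.005,.02,(.625,-.189),.06), env.get_state()["time"],env.get_state()["tcp_pos"])
k=cv2.cvtColor(p,cv2.COLOR_BGR2GRAY)
E
```

```text
grip 3.9 0.03570724992441232 39.61034305393696 [0.62906188 0.17662937 0.09390005]
lifted 0.03536254500316545 40.037478134036064
(array([ 0.6204, -0.1905]), array([0.061, 0.069]), 5398, np.float64(0.0089)) 5.8 [ 0.62575456 -0.18633459  0.17473234]
```

View pics/w2.png

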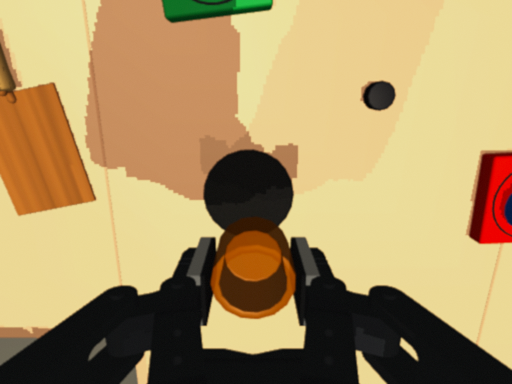

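The dish is held upright at (253,265), with the coaster beneath at (248,192). The near edge gives a coaster centre of about (0.625,-0.190).

Run:
```python
from h import *
place((.625,-.190),.008)
c,p,d,W=look("wrist")
print("dish",blob(W,.032,.05,(.625,-.19),.04),"coaster",blob(W,.005,.02,(.625,-.189),.06))
pick((.4697,-.208),.015)
env.reach([.6298,.1750,HOV],Q)
c,p,d,W=look(); cv2.imwrite("pics/w3.png",p)
```

```text
down True [ 0.62537194 -0.1900959   0.08691678] 0.08560000000000001 [-0.80624769  0.04841474  5.01527405]
t 7.7917
dish (array([ 0.6248, -0.1903]), array([0.036, 0.035]), 1112, np.float64(0.0404)) coaster (array([ 0.6242, -0.1904]), array([0.069, 0.069]), 4525, np.float64(0.0091))
grip 9.6333 0.038417328962166396 39.69355881214142 [ 0.47030243 -0.20823972  0.09371263]
lifted 0.03892969946374776 40.23467659950256
```

View pics/w3.png

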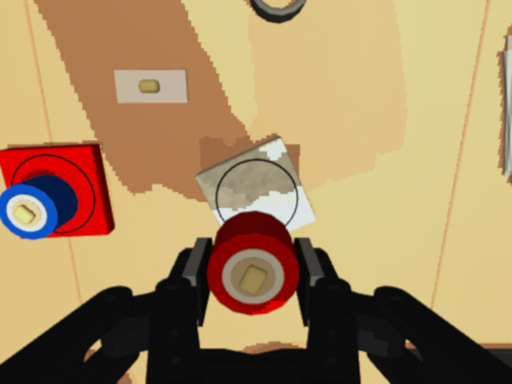

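The dish is centred within 1 mm. The red specimen is held upright at (253,275) above the empty white slab (256,190). Next: park it, then move green.

Run:
```python
from h import *
place((.6295,.1750),.015)
c,p,d,W=look()
print("red",blob(W,.038,.05,(.63,.175),.04),"white",blob(W,.01,.021,(.63,.175),.055))
pick((.4452,.0157),.015)
c,p,d,W=look("top"); print("blue slab",blob(W,.01,.021,(.45,.017),.055))
env.reach([.467,-.211,HOV],Q)
place((.467,-.211),.015)
c,p,d,W=look(); cv2.imwrite("pics/w4.png",p)
print("green",blob(W,.038,.05,(.467,-.211),.04),"slab",blob(W,.01,.021,(.467,-.211),.055))
```

```text
down True [0.62985648 0.17517121 0.09377902] 0.0926 [-1.26909376  0.20980491  5.91105322]
t 13.6083
red (array([0.6281, 0.1752]), array([0.04 , 0.039]), 2665, np.float64(0.0442)) white (array([0.6293, 0.1746]), array([0.07, 0.07]), 5270, np.float64(0.0161))
grip 15.7333 0.038845367164487596 39.41064655780792 [0.44576366 0.01581715 0.09359571]
lifted 0.038691781782198016 40.261321663856506
blue slab None
down True [ 0.46738004 -0.21111558  0.09364129] 0.0926 [-0.95031673  0.23270642  7.38725263]
t 19.0833
green (array([ 0.4657, -0.2116]), array([0.039, 0.039]), 2664, np.float64(0.0442)) slab (array([ 0.4655, -0.213 ]), array([0.07, 0.07]), 5327, np.float64(0.0161))
```

View pics/w4.png

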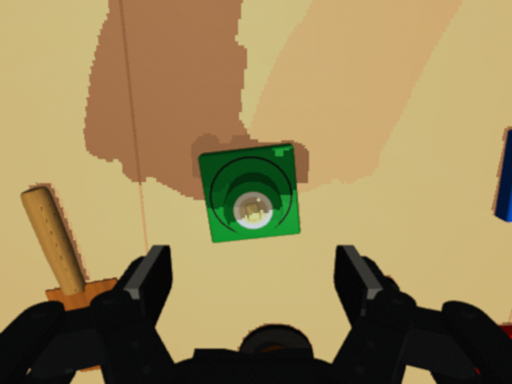

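The green specimen stands upright in the middle of the green slab (253,208). Next: blue to the blue slab, then red to the red slab.

Run:
```python
from h import *
pick((.6292,.0228),.015)
env.reach([.4500,.0168,HOV],Q)
place((.4500,.0168),.015)
c,p,d,W=look()
print("blue",blob(W,.038,.05,(.45,.017),.04),"slab",blob(W,.01,.021,(.45,.017),.055))
pick((.6283,.1752),.015)
env.reach([.6267,.0247,HOV],Q)
place((.6267,.0247),.015)
c,p,d,W=look()
print("red",blob(W,.038,.05,(.627,.025),.04),"slab",blob(W,.01,.021,(.627,.025),.055))
env.reach([.45,.35,.35],Q); 
for n in("top","scene"): cv2.imwrite(f"pics/{n}1.png",look(n)[1])
print(env.get_state()["time"])
```

```text
grip 21.35 0.038963412478033664 39.95683550834656 [0.62985605 0.02287089 0.09386089]
lifted 0.038314439239279845 40.20653486251831
down True [0.45046067 0.01691745 0.09378836] 0.0926 [-0.3768712   0.26843719  5.33107795]
t 24.4833
blue (array([0.4498, 0.0167]), array([0.039, 0.039]), 2666, np.float64(0.0442)) slab (array([0.4492, 0.0156]), array([0.07, 0.07]), 5325, np.float64(0.0161))
grip 26.5917 0.03862114157954134 40.07763862609863 [0.62898203 0.17537416 0.09389673]
lifted 0.03830246536888859 40.218756794929504
down True [0.62709533 0.02475262 0.0939056 ] 0.0926 [-0.89787082  0.41330665  4.72200171]
t 29.625
red (array([0.6262, 0.0246]), array([0.039, 0.039]), 2659, np.float64(0.0442)) slab (array([0.6256, 0.0234]), array([0.07, 0.07]), 5303, np.float64(0.0161))
31.2917
```

View pics/top1.png

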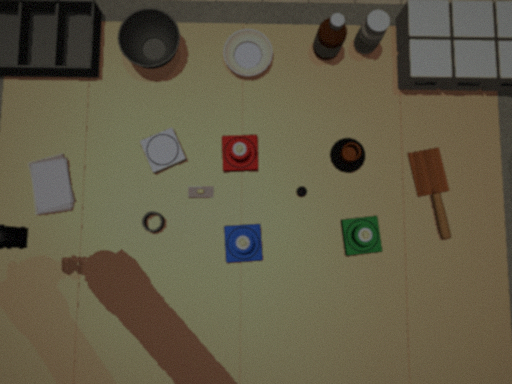

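View pics/scene1.png

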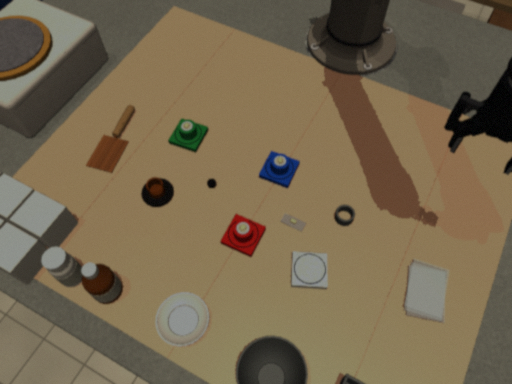

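Both views show red on red (240,152), blue on blue (243,243) and green on green (364,235). The dish is on the coaster (348,153), the white slab is empty, and the grey ring is still at (154,222).

```bash
python3 -c "
from cell import job; print(job.job_done())"
```

```text
the job is handed in; nothing more can be done
None
```

The job is handed in at about 31 s of robot time: the dish is in the middle of the coaster, each specimen stands upright within about 2 mm of the centre of its own-colour slab, and the white slab is empty with the grey ring left where it was.

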